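Sweep the wheel blanks home

ROBOT

A 7-joint arm with a two-finger parallel gripper is mounted at the origin on the work surface. World frame = base frame: x ahead of the robot, y to its left, z up, the work surface at z = 0. Lengths are in m, angles in rad, forces in N, time in s.
With the tool pointing down it reaches from about 0.4 to 0.875 m from the base axis. Payload 19.3 kg.
Tool frame: the origin (TCP) lies midway between the tips of the shut fingers; the grasp point (between the pads) lies 19 mm behind it; z points along the fingers, y is the line along which they close (so a half turn about z gives the same grasp; the last joint's range is limited). The gripper opens to 85 mm and grips with 20 to 120 N. Pads are 22 mm wide; open, the fingers measure 114 mm over their backs; the gripper's body (76 mm by 85 mm) begins 54 mm behind the grasp point. The pads swing forward as they close: fully open they stand 13 mm farther back than shut.
Start: joints at [1.104, 0.521, -0.036, 1.599, 0.021, 1.021, -0.113], TCP at [0.242, -0.576, 0.231] pointing down, gripper open.
Joint ranges: [-2.91, 2.91], [-0.3, 2.13], [-1.5, 1.42], [0.17, 2.43], [-1.26, 4.41], [0.16, 1.93], [-2.52, 2.52]. Speed limits (rad/s): [1.89, 1.89, 2.39, 2.39, 3.01, 3.01, 3.01].

INTERFACE

Orientations are given as [roll, pitch, yaw] about the fixed x, y, z axes, in that order (R = Rz(yaw) Ry(pitch) Rx(roll)).
In Python, from workcell import telemetry, grab_frame, calibration, bot, outline_of, landmark_of gives the robot as it stands. The module is installed in compiled form; this text tells all that it offers.
- The arm moves only by the shell command python3 -m inch 'ROWS' [FORCE]. ROWS is JSON, a list of rows, each a list of 7 numbers: the shift along the tool's x, y, z in m, then the turn, a rotation vector about the tool's x, y, z in rad, then the closure, from 0 (fully open) to 1 (shut). A call has 1 to 5 rows; each row shifts and turns the commanded pose from where the row before left it, along the tool's axes as they then stand; what a row does not reach is not made up. A row lasts 1/10 s, in which the tool goes at most 50 mm and 8.59 degrees, less where a joint would pass 70% of its speed; a pose out of reach is approached as far as the arm can. A call is refused whole if a number of a shift passes 0.05 or a number of a turn 0.15, either way. A call with a gripper value outside its range is refused whole. The fingers move at their own pace and stop on an object; FORCE is the grip in N (left out, the last holds). Time passes only in rows, so rows that do not move let the fingers close. It gives the time, the measured TCP pose, the force, the opening and the grip force at its end, in the units of the state.
- telemetry.observe(): the state, without advancing time (a new reading comes with each control period).
- grab_frame(name): name is "scene" or "top"; returns the picture (480x640x3 uint8, red, green, blue); there is no depth.
- calibration(name): a dict with "fovy" (degrees; the focal length in pixels is half the picture's height over the tangent of half this angle, whatever the lens; pixels are square), "cx", "cy" (the principal point, pixels), "pose" (4x4, takes a point from camera to world coordinates). Camera axes: x right, y down, z forward; pixel columns grow to the right and rows downward; lengths in m; the calibration is good to about 2 mm. A picture is of the moment at which its call begins. calibration takes no time and is no camera call.
- bot.job_done(): hands the job in; it is judged then, once.
Trained networks look in the newest picture that a camera, given by its name, has taken for a name from the list of things; names that differ only in an ending like _2 or _b are one class to them, and where a whole thing is asked for, a point or a joint stands for the part that bears it (a point fixed in the world has none). Each returns a list of dicts, best first, with "score" (0 to 1); they miss things now and then, are a little off and sometimes report something else, mostly with a low value. They report only what shows in the picture. A call takes as long as a camera call. They do not tell look-alikes from the thing itself.
- outline_of(label, camera): "region" (480x640 bool, what is visible of it) and "rect" ([left, top, right, bottom] in pixels, round what is visible of it).
- landmark_of(label, camera): "xy" ([column, row] in pixels: a listed point, or the origin of a listed thing).
The state is a dict: "clock": time; "qpos": joint angles; "qd": joint speeds; "joint_efforts": joint torques, N m; "position": TCP position; "tool_rot": TCP orientation; "force": force on the tool from outside, world axes, zero at the start; "moment": the same for the moment, N m; "grip_width": finger opening in m; "finger_force": force on a finger pad.
Only numpy, scipy, OpenCV 4.12 (cv2) and the standard library are available. Lean on these libraries where they do the work, as an engineer would, in place of code of your own. Each camera call takes 0.05 s, during which the arm holds its last target. There are 200 camera calls.

TASK

Pick up the steel straightedge by its wooden handle and, with it, sweep the four brass wheel blanks along the bench together as one row into the open tray until all four sit against its stop bar, then press the row firmly home for a moment (about 10 N, never more than 20 N on the tray). The stop has been set by hand and has to be felt for. Leave the blanks there, stand the straightedge back on the bench in front of the tray, clear of its mouth, and let go; do not touch the blanks with the fingers or disturb the other things on the bench.

Things in the scene. Friction and masses are not known exactly. Their poses are not given: they have to be found in the camera images.
- tray: Low steel lining-up tray fixed to the bench, without a floor: blanks slide on the cork. Origin at the middle of its open mouth, on the bench surface; x points into the tray, y across, z up. Two rails, 12 mm high and wide, run from x = 0 to 155 mm, inner faces at y = +-95 mm. A brass stop bar lies across between them (see the back plate's entry).
- tray_back (a point): Middle of the tray's back plate, on the bench, at tray x = 148 mm. Before it, square across the tray, lies the clamped brass stop bar, 184 by 12 mm, 12 mm high, with low knobs 18 mm high at both ends. Its near face is anywhere from tray x = 84 to 104 mm: this is not reported, feel for it. A blank touching it has its centre 18 mm before that face. Metal on metal: stiff.
- blank1: Brass wheel blank 1 of four alike: plain flat disc, 36 mm across, 12 mm thick, about 100 g, with a dark centre mark; lies flat on the bench in front of the tray's mouth, the four side by side (about 44 mm apart across the tray, centres 25 to 75 mm before the mouth, unequally). Origin at the centre of its underside.
- blank2: Brass wheel blank 2 of four alike: plain flat disc, 36 mm across, 12 mm thick, about 100 g, with a dark centre mark; lies flat on the bench in front of the tray's mouth, the four side by side (about 44 mm apart across the tray, centres 25 to 75 mm before the mouth, unequally). Origin at the centre of its underside.
- blank3: Brass wheel blank 3 of four alike: plain flat disc, 36 mm across, 12 mm thick, about 100 g, with a dark centre mark; lies flat on the bench in front of the tray's mouth, the four side by side (about 44 mm apart across the tray, centres 25 to 75 mm before the mouth, unequally). Origin at the centre of its underside.
- blank4: Brass wheel blank 4 of four alike: plain flat disc, 36 mm across, 12 mm thick, about 100 g, with a dark centre mark; lies flat on the bench in front of the tray's mouth, the four side by side (about 44 mm apart across the tray, centres 25 to 75 mm before the mouth, unequally). Origin at the centre of its underside.
- edge_grip (a point): Centre of the boxwood handle of the straightedge, 35 mm above the underside; the tool stands on the bench. Its steel bar is 24 mm (x) by 164 mm (y) by 12 mm high with straight pushing faces at x = +-12 mm; the handle is a block on the middle of the bar, 16 mm (x) by 70 mm (y), from 12 to 58 mm above the underside. z up. 0.42 kg.
- hammer: Boxwood hammer lying on the bench, about 220 mm long, its handle along its x axis. Leave alone.
- depthing: Steel depthing tool: two parallel bars 100 mm long with long spindles, 130 by 70 mm, 36 mm high, origin under its centre. Leave alone.
- spandrel: Cast brass corner spandrel, flat, two arms 70 mm long from its origin along x and y, up to 16 mm high. Leave alone.
- tin: Round blued screw tin, 62 mm across, 23 mm high, origin under its centre. Leave alone.
- loupe: Black eye loupe, 34 mm across, 28 mm high, origin under its centre. Leave alone.
Mind the look-alikes: they are no part of the job. What is shaped like the blank4 but pink is not meant. Leave any pink look-alike of the part that bears edge_grip alone.

How it is judged:
On the way, in this order (a step that is already met when the one before it is completed fails the run):
1. the straightedge has gathered all four blanks in one row along one of its faces, before the row is far inside the tray (((x of blank1 in the frame of edge_grip between 0.025 and 0.035 m and x of blank2 in the frame of edge_grip between 0.025 and 0.035 m and x of blank3 in the frame of edge_grip between 0.025 and 0.035 m and x of blank4 in the frame of edge_grip between 0.025 and 0.035 m) or (x of blank1 in the frame of edge_grip between -0.035 and -0.025 m and x of blank2 in the frame of edge_grip between -0.035 and -0.025 m and x of blank3 in the frame of edge_grip between -0.035 and -0.025 m and x of blank4 in the frame of edge_grip between -0.035 and -0.025 m)) and x of each of blank1, blank2, blank3, blank4 in the frame of tray below 0.04 m), for 0.1 s.
2. the row is pressed home: every blank bears on the tray's stop at once, with 5 N or more in all (contact force between tray and blank1 above 0.3 N and contact force between tray and blank2 above 0.3 N and contact force between tray and blank3 above 0.3 N and contact force between tray and blank4 above 0.3 N and contact force between tray and anything else above 5 N and x of each of blank1, blank2, blank3, blank4 in the frame of tray above 0.062 m), for 0.3 s.
At the end, for the whole second after the job is handed in: All four blanks lie flat between the rails, at rest, each within 1.5 mm of touching the stop bar (depending on its setting, up to 3.5 mm passes); the straightedge stands upright on the bench with its centre more than 20 mm in front of the tray's mouth, released (((x of stop_c0 in the frame of tray below 0.0915 m and x of each of blank1, blank2, blank3, blank4 in the frame of tray above 0.064 m) or (x of stop_c0 in the frame of tray below 0.0935 m and x of each of blank1, blank2, blank3, blank4 in the frame of tray above 0.066 m) or (x of stop_c0 in the frame of tray below 0.0955 m and x of each of blank1, blank2, blank3, blank4 in the frame of tray above 0.068 m) or (x of stop_c0 in the frame of tray below 0.0975 m and x of each of blank1, blank2, blank3, blank4 in the frame of tray above 0.07 m) or (x of stop_c0 in the frame of tray below 0.0995 m and x of each of blank1, blank2, blank3, blank4 in the frame of tray above 0.072 m) or (x of stop_c0 in the frame of tray below 0.1015 m and x of each of blank1, blank2, blank3, blank4 in the frame of tray above 0.074 m) or (x of stop_c0 in the frame of tray below 0.1035 m and x of each of blank1, blank2, blank3, blank4 in the frame of tray above 0.076 m) or (x of stop_c0 in the frame of tray below 0.1055 m and x of each of blank1, blank2, blank3, blank4 in the frame of tray above 0.078 m) or (x of stop_c0 in the frame of tray below 0.1075 m and x of each of blank1, blank2, blank3, blank4 in the frame of tray above 0.08 m) or (x of stop_c0 in the frame of tray below 0.1095 m and x of each of blank1, blank2, blank3, blank4 in the frame of tray above 0.082 m) or (x of stop_c0 in the frame of tray below 0.1115 m and x of each of blank1, blank2, blank3, blank4 in the frame of tray above 0.084 m)) and angle between each of blank1, blank2, blank3, blank4, edge_grip's own z axis and vertical below 0.1 rad and linear speed of each of blank1, blank2, blank3, blank4 below 0.01 m/s and y of blank1 in the frame of tray between -0.095 and 0.095 m and y of blank2 in the frame of tray between -0.095 and 0.095 m and y of blank3 in the frame of tray between -0.095 and 0.095 m and y of blank4 in the frame of tray between -0.095 and 0.095 m and height (world z) of edge_grip below 0.04 m and x of edge_grip in the frame of tray below -0.02 m).
It fails at once if the tray or its stop is loaded with more than 20 N (contact force between tray and anything else above 20 N).
It fails at once if a blank is touched by the fingers (contact force between the fingers and blank1 above 0.5 N or contact force between the fingers and blank2 above 0.5 N or contact force between the fingers and blank3 above 0.5 N or contact force between the fingers and blank4 above 0.5 N).
It fails at once if another thing on the bench is moved more than 10 mm (distance of any of hammer, depthing, spandrel, tin, loupe from where it was at the start of the episode above 0.01 m).
It also fails if it takes over 54 s, if anything falls off the work surface, if the arm or the gripper's body presses on something with over 40 N, if the wrist force passes 120 N, or if a joint passes its speed limit or range.

## Working session

There is one attempt and no reset: what is moved stays moved. The work goes in short steps, Python scripts to look and compute and a shell command to move; the robot and the scene stay as the last step left them, time stands still between calls to the robot, and variables do not carry over. Pictures are saved under pics/ and viewed, at most 10 in all, crops included, and the job is handed in when it is done.

```bash
mkdir -p pics; cat > h.py <<'E'
import numpy as np, cv2
from workcell import telemetry, grab_frame, calibration, bot, outline_of, landmark_of
def w(cam,xy,z):
    c=calibration(cam);P=np.array(c["pose"]);f=240/np.tan(np.radians(c["fovy"])/2)
    d=P[:3,:3]@np.array([(xy[0]-c["cx"])/f,(xy[1]-c["cy"])/f,1]);o=P[:3,3]
    return o+d*(z-o[2])/d[2]
def px(cam,p):
    c=calibration(cam);P=np.array(c["pose"]);f=240/np.tan(np.radians(c["fovy"])/2)
    q=P[:3,:3].T@(np.array(p)-P[:3,3]);return np.array([c["cx"]+f*q[0]/q[2],c["cy"]+f*q[1]/q[2]])
def save(cam,n):
    im=grab_frame(cam);cv2.imwrite("pics/"+n,im[:,:,::-1]);return im
E
python3 - <<'E'
from h import *
np.set_printoptions(precision=4,suppress=True)
a=save("top","t0.png");b=save("scene","s0.png")
print(np.array(calibration("top")["pose"]),telemetry.observe())
for cam in("top","scene"):
  for l,z in(("tray",0),("tray_back",0),("blank1",.0),("edge_grip",.035),("hammer",0),("depthing",0),("spandrel",0),("tin",0),("loupe",0)):
    for r in landmark_of(l,cam)[:6]: print(cam,l,round(r["score"],2),np.round(r["xy"],1),w(cam,r["xy"],z)[:2])
E
```

```text
[[-0.0014 -0.9897  0.1431  0.4191]
 [-0.9998 -0.0016 -0.0208  0.033 ]
 [ 0.0208 -0.1431 -0.9895  1.051 ]
 [ 0.      0.      0.      1.    ]] {'clock': 0.1, 'qpos': array([ 1.1038,  0.5219, -0.0364,  1.5999,  0.0212,  1.0211, -0.1128]), 'qd': array([-0.002 , -0.0014, -0.0013, -0.0019,  0.0013,  0.0013, -0.0003]), 'joint_efforts': array([  0.0073, -92.8486,   1.9857, -37.0534,   0.0181,   0.0054,
        -0.    ]), 'position': array([ 0.2414, -0.5762,  0.2308]), 'tool_rot': array([-3.1407,  0.    ,  0.3968]), 'force': array([-0.0386,  0.2697,  0.2491]), 'moment': array([ 0.0057, -0.0043,  0.0112]), 'finger_force': 0.0, 'grip_width': 0.08536869543537282}
top tray_back 0.9 [209.5 259.5] [0.5248 0.2565]
top blank1 0.79 [302.2 271.5] [0.4986 0.054 ]
top blank1 0.78 [298.1 210.9] [0.6335 0.0637]
top blank1 0.65 [305.1 231.5] [0.5871 0.048 ]
top blank1 0.65 [337.3 296.6] [ 0.444  -0.0224]
top blank1 0.58 [308.3 246.9] [0.5528 0.0408]
top edge_grip 0.9 [431.9 230. ] [ 0.5853 -0.2251]
top edge_grip 0.71 [436.3 319.3] [ 0.3958 -0.2279]
top hammer 0.8 [499.7 289.7] [ 0.4588 -0.3789]
top depthing
[... 208 characters left out ...]
4 0.0593]
scene tray_back 0.77 [424.6 307.3] [0.535  0.2573]
scene blank1 0.8 [321.5 286.9] [0.6387 0.0655]
scene blank1 0.77 [328.4 273.4] [0.5954 0.0459]
scene blank1 0.7 [345.8 235.8] [ 0.4596 -0.02  ]
scene blank1 0.64 [337.8 262.6] [0.5521 0.0355]
scene edge_grip 0.97 [306.5 181.9] [ 0.3821 -0.2321]
scene edge_grip 0.79 [246.6 211.3] [ 0.5948 -0.2322]
scene edge_grip 0.68 [249.7 182.3] [ 0.4951 -0.3389]
scene hammer 0.68 [249.3 182.1] [ 0.4566 -0.39  ]
scene depthing 0.61 [494.5 348.5] [0.5354 0.4115]
scene spandrel 0.93 [230.8 281. ] [ 0.7631 -0.086 ]
scene tin 0.74 [461.7 302.1] [0.4671 0.3039]
scene tin 0.21 [496.2 348.7] [0.5336 0.414 ]
scene loupe 0.63 [347.1 338.7] [0.7112 0.1995]
```

View pics/t0.png

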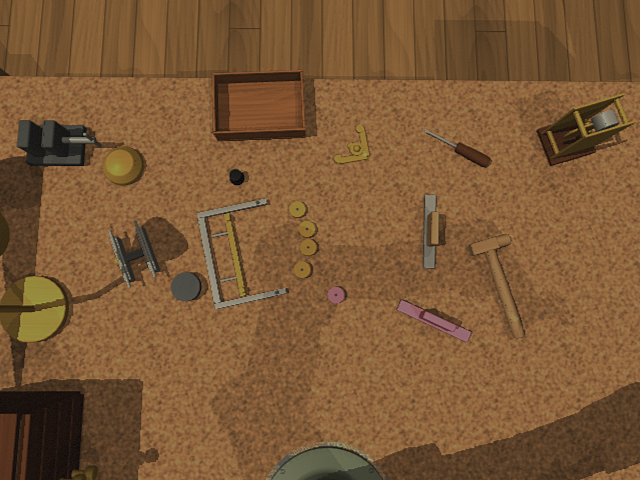

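View pics/s0.png

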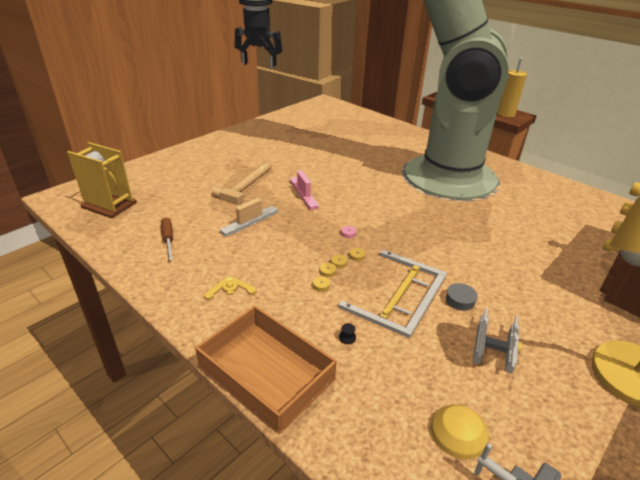

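The straightedge with a steel bar and wooden handle is at top (431,230). The pink look-alike is at (435,320), so I reject it. The hammer at (500,290) also has a wooden handle. The brass blanks are at top (298,209), (307,229), (308,247) and (302,270), and the pink disc at (337,296) is rejected. The tray mouth opens toward −y. Next is one close crop with outlines.

```bash
python3 - <<'E'
from h import *
np.set_printoptions(precision=4,suppress=True)
im=grab_frame("top")
cv2.imwrite("pics/c1.png",cv2.resize(im[170:330,190:450],None,fx=3,fy=3,interpolation=cv2.INTER_CUBIC)[:,:,::-1])
for cam in("top","scene"):
  if cam=="scene": grab_frame(cam)
  for l,z in(("edge_grip",.012),("tray",.012)):
    for r in outline_of(l,cam)[:3]:
      m=r["region"].astype(np.uint8);c=max(cv2.findContours(m,0,2)[0],key=cv2.contourArea)[:,0]
      W=np.array([w(cam,p,z)[:2] for p in c])
      b=cv2.minAreaRect((W*1000).astype(np.float32));print(cam,l,r["score"],r["rect"],"area",m.sum(),b,"\n",cv2.boxPoints(b))
  for r in outline_of("blank1",cam):
      ys,xs=np.nonzero(r["region"]);print(cam,"blank",round(r["score"],2),xs.mean(),ys.mean(),w(cam,(xs.mean(),ys.mean()),.009)[:2])
E
```

```text
top edge_grip 0.96 [398.5, 301.7, 469.3, 342.2] area 843 ((393.0018310546875, -226.82772827148438), (164.2045135498047, 24.826215744018555), 64.59112548828125) 
 [[ 346.5614 -295.662 ]
 [ 368.9862 -306.3143]
 [ 439.4422 -157.9935]
 [ 417.0175 -147.3412]]
top edge_grip 0.87 [420.2, 195.2, 440.2, 270.1] area 965 ((587.5856323242188, -227.58224487304688), (34.020198822021484, 161.40756225585938), 87.01195526123047) 
 [[ 506.1049 -240.3623]
 [ 667.293  -248.7761]
 [ 669.0664 -214.8022]
 [ 507.8783 -206.3884]]
top tray 0.57 [196.5, 196.2, 284.6, 309.7] area 2110 ((539.0263061523438, 188.2791748046875), (214.50302124023438, 154.50999450683594), 12.361370086669922) 
 [[417.7227 240.7831]
 [450.7997  89.8551]
 [660.3299 135.7752]
 [627.2529 286.7032]]
top blank 0.75 300.81463414634146 269.47317073170734 [0.5023 0.0569]
top blank 0.75 307.5260663507109 246.6777251184834 [0.5521 0.0425]
top blank 0.68 335.07377049180326 294.5614754098361 [ 0.4482 -0.0172]
top blank 0.67 306.25742574257424 228.3910891089109 [0.5926 0.0454]
top blank 0.55 296.6533333333333 209.10222222222222 [0.6357 0.0667]
scen
[... 393 characters left out ...]
62.4788932800293) 
 [[ 311.075  -316.3379]
 [ 359.1653 -341.3946]
 [ 456.8618 -153.8902]
 [ 408.7714 -128.8335]]
scene tray 0.7 [339.6, 250.6, 444.7, 337.7] area 2098 ((544.0654296875, 187.95999145507812), (225.49485778808594, 156.9116973876953), 12.50605583190918) 
 [[417.0041 240.1397]
 [450.9822  86.951 ]
 [671.1268 135.7803]
 [637.1486 288.969 ]]
scene blank 0.7 347.9178082191781 231.8972602739726 [ 0.4534 -0.0192]
scene blank 0.68 339.551912568306 261.4590163934426 [0.5549 0.0426]
scene blank 0.49 321.6221198156682 283.89861751152074 [0.6391 0.0658]
scene blank 0.48 357.1829268292683 254.34756097560975 [0.5064 0.0541]
scene blank 0.46 328.13300492610836 270.0344827586207 [0.5954 0.0447]
```

View pics/c1.png

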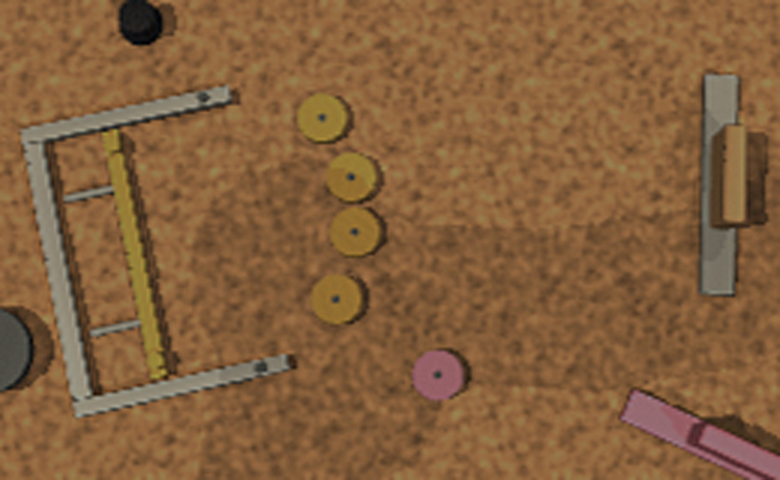

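The crop confirms the steel bar with the wooden handle on the right, and that the brass row is unobstructed. The tray origin is about (0.556, 0.112), with its x axis along (-0.214, 0.977). I'll turn the gripper first, then travel.

```bash
python3 - <<'E'
from h import *
a=w("top",(430.7,195),.012);b=w("top",(429,267.7),.012);print(a,b,(a+b)/2,np.arctan2(a[1]-b[1],a[0]-b[0]),np.linalg.norm(a-b))
print(w("top",(434.3,228.3),.058))
E
python3 -m inch '[[0,0,0,0,0,0.14,0],[0,0,0,0,0,0.14,0],[0,0,0,0,0,0.15,0],[0,0,0,0,0,0,0]]'
```

```text
[ 0.6679335  -0.23101209  0.012     ] [ 0.50600555 -0.22179895  0.012     ] [ 0.58696952 -0.22640552  0.012     ] -0.056835249804862514 0.16218983012363233
[ 0.58520097 -0.22450051  0.058     ]
clock: 1.8
position: [0.2416, -0.5764, 0.2313]
tool_rot: [3.142, 0.0, -0.036]
force: [0.1, 0.6, 0.1]
grip_width: 0.0855
finger_force: 0.0
```

```bash
python3 -m inch '[[0.034,-0.035,0,0,0,0.02,0],[0.034,-0.035,0,0,0,0,0],[0.034,-0.035,0,0,0,0,0],[0.034,-0.035,0,0,0,0,0],[0.034,-0.035,0,0,0,0,0]]'; python3 -m inch '[[0.034,-0.035,0,0,0,0,0],[0.034,-0.035,0,0,0,0,0],[0.034,-0.035,0,0,0,0,0],[0.02,-0.02,0,0,0,0,0],[0,0,0,0,0,0,0]]'
```

```text
clock: 2.3
position: [0.4212, -0.4085, 0.2315]
tool_rot: [3.141, -0.0, -0.048]
force: [1.5, -0.7, 0.7]
grip_width: 0.0852
finger_force: 0.0
clock: 2.8
position: [0.5515, -0.2875, 0.231]
tool_rot: [-3.14, -0.001, -0.042]
force: [0.1, -0.9, -0.1]
grip_width: 0.0853
finger_force: 0.0
```

```bash
python3 -m inch '[[0.016,-0.031,0.04,0,0,0.012,0],[0.017,-0.032,0.04,0,0,0,0],[0,0,0.03,0,0,0,0],[0,0,0,0,0,0,0]]'; python3 -c "
from h import *
im=grab_frame('top');im2=grab_frame('scene')
a=cv2.resize(im[150:310,350:510],(400,400));b=cv2.resize(im2[110:270,160:320],(400,400))
cv2.imwrite('pics/g1.png',np.hstack([a,b])[:,:,::-1])"
```

```text
clock: 3.2
position: [0.5806, -0.234, 0.123]
tool_rot: [-3.14, 0.006, -0.061]
force: [0.1, -0.4, 0.3]
grip_width: 0.0855
finger_force: 0.0
```

View pics/g1.png

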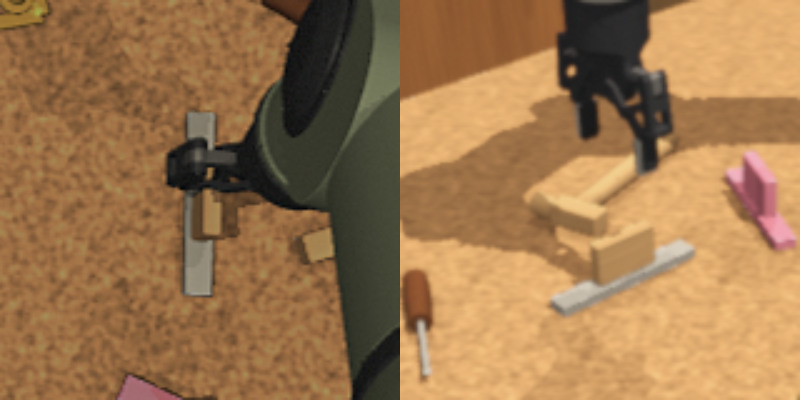

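The gripper hangs above the straightedge with the handle between its fingers (crop about (205,200)). The pink tool is well clear. I'll descend and grip.

```bash
python3 -m inch '[[0.006,-0.007,0.04,0,0,0,0],[0,0,0.04,0,0,0,0],[0,0,0.015,0,0,0,0],[0,0,0,0,0,0,0],[0,0,0,0,0,0,0]]'; 
```

```text
clock: 3.8
position: [0.5899, -0.2293, 0.0337]
tool_rot: [3.141, -0.002, -0.066]
force: [0.4, -0.0, 0.6]
grip_width: 0.0857
finger_force: 0.0
```

```bash
python3 -m inch '[[-0.003,-0.002,0.006,0,0,0,0.4],[0,0,0,0,0,0,0.7],[0,0,0,0,0,0,1],[0,0,0,0,0,0,1],[0,0,0,0,0,0,1]]' 60;python3 -m inch '[[0,0,0,0,0,0,1],[0,0,0,0,0,0,1],[0,0,0,0,0,0,1],[0,0,0,0,0,0,1]]'
```

```text
clock: 4.3
position: [0.5864, -0.2261, 0.0259]
tool_rot: [3.141, -0.0, -0.065]
force: [-1.7, 3.7, 7.0]
grip_width: 0.0151
finger_force: 62.1
clock: 4.7
position: [0.5865, -0.226, 0.0259]
tool_rot: [3.142, -0.0, -0.065]
force: [-0.8, 1.0, 6.0]
grip_width: 0.0151
finger_force: 61.9
```

```bash
python3 -m inch '[[0,0,-0.012,0,0,0,1],[0,-0.02,-0.012,0,0,0,1],[0,-0.04,0,0,0,0,1],[0,-0.04,0,0,0,0,1],[0,-0.04,0,0,0,0,1]]';python3 -m inch '[[0,-0.03,0,0,0,0,1],[0,0,0,0,0,-0.1,1],[0,0,0,0,0,-0.1,1],[0,0,0,0,0,-0.08,1],[0,0,0,0,0,0,1]]'
```

```text
clock: 5.2
position: [0.5952, -0.0849, 0.0502]
tool_rot: [-3.142, -0.0, -0.066]
force: [0.9, 0.4, -3.2]
grip_width: 0.0148
finger_force: 60.8
clock: 5.7
position: [0.5972, -0.0565, 0.05]
tool_rot: [-3.142, 0.0, 0.216]
force: [0.1, 0.5, -3.8]
grip_width: 0.0152
finger_force: 60.6
```

```bash
python3 -m inch '[[0,-0.02,0.012,0,0,0,1],[0,-0.01,0.01,0,0,0,1],[0,0,0,0,0,0,1],[0,0,0,0,0,0,1]]'; python3 -c "
from h import *
im=grab_frame('top');im2=grab_frame('scene')
a=cv2.resize(im[180:330,190:390],None,fx=3.9,fy=3.9,interpolation=2)
cv2.imwrite('pics/g2.png',a[:,:,::-1]);cv2.imwrite('pics/g2s.png',im2[:,:,::-1])"
```

```text
clock: 6.1
position: [0.5909, -0.0273, 0.0276]
tool_rot: [3.141, 0.001, 0.214]
force: [-0.5, 0.3, -3.6]
grip_width: 0.0148
finger_force: 60.8
```

View pics/g2.png

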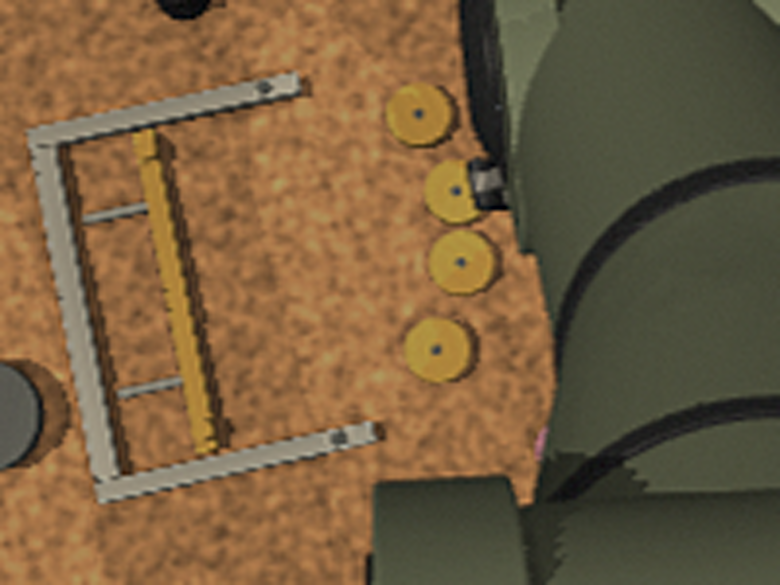

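```bash
python3 -c "
from h import *
o=np.array([.5556,.1123]);ex=np.array([-.214,.977])
for p in((163,140),(190,290),(214,440)): 
  d=w('top',(p[0]/3.9+190,p[1]/3.9+180),.012)[:2]-o;print(d@ex,d@np.array([-.977,-.214]))
im=cv2.imread('pics/g2s.png');cv2.imwrite('pics/g2c.png',cv2.resize(im[190:350,240:460],None,fx=3.5,fy=3.5,interpolation=2))"
```

```text
0.08024428847148399 -0.08300104051961721
0.08167800345159035 0.0034064316207079344
0.08468444766242293 0.08755125100717275
```

View pics/g2c.png

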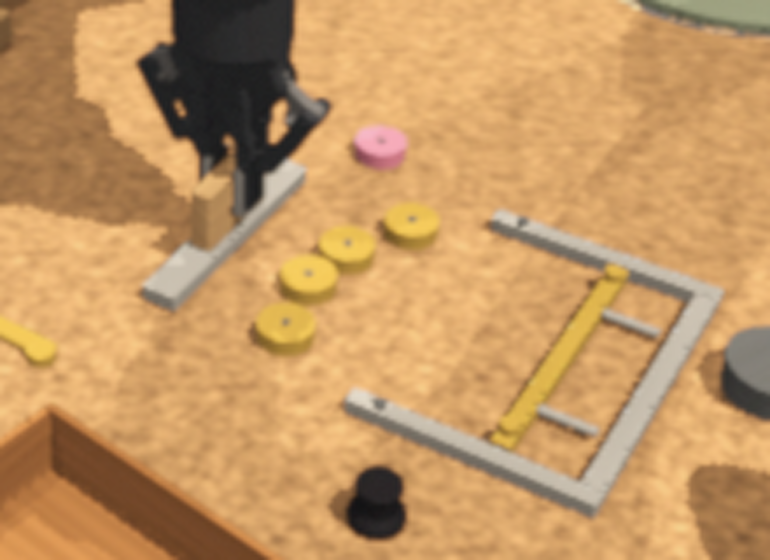

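```bash
python3 -c "
from h import *
o=np.array([.5556,.1123]);ex=np.array([-.214,.977]);ey=np.array([-.977,-.214])
f=lambda p,z=.0135: w('scene',(p[0]/3.5+240,p[1]/3.5+190),z)[:2]
q={k:f(v) for k,v in dict(l1=(145,289),l2=(176,298),r1=(280,163),r2=(305,174)).items()}
for k,v in q.items(): print(k,v,(v-o)@ex,(v-o)@ey)
a=(q['l1']+q['l2'])/2;b=(q['r1']+q['r2'])/2
print('c',(a+b)/2,'len',np.linalg.norm(a-b),'near face yaw',np.arctan2(*(q['l2']-q['r2'])[::-1]))
for p in((492,222),(352,402),(720,292),(592,510),(498,440),(610,272)):
  v=f(p,.012);print(v,(v-o)@ex,(v-o)@ey)
v=w('scene',(424.6,307.3),0)
"
```

```text
l1 [ 0.67753028 -0.01766492] -0.15306880870845288 -0.09131339065267038
l2 [0.66990342 0.00204663] -0.13217847794951385 -0.08808022170712464
r1 [ 0.52099298 -0.04991785] -0.15108094015340523 0.06852567681240912
r2 [ 0.51820974 -0.02921424] -0.13025789588163122 0.0668143323137727
c [ 0.59665911 -0.0236876 ] len 0.15735337648850273 near face yaw 0.20323375632342058
[0.46852876 0.09231453] -0.0008925607190147754 0.08934549199035817
[0.66088314 0.13819881] 0.0027725447728102898 -0.10840397249933657
[0.42395461 0.23721553] 0.15021458208108585 0.10188562507728613
[0.63210825 0.2842216 ] 0.15159463326518063 -0.11153978139369905
[0.62588141 0.21646532] 0.08672929980436511 -0.0909563187758643
[0.4565702  0.17698017] 0.08438490756258701 0.08291055991777421
```

```bash
python3 -m inch '[[-0.004,-0.01,0,0,0,0,1],[0,-0.01,0,0,0,0,1],[0,-0.008,0,0,0,0,1],[0,-0.008,0,0,0,0,1],[0,-0.008,0,0,0,0,1]]';python3 -m inch '[[0,-0.008,0,0,0,0,1],[0,-0.008,0,0,0,0,1],[0,-0.008,0,0,0,0,1],[0,-0.008,0,0,0,0,1],[0,-0.006,0,0,0,0,1]]';python3 -m inch '[[0,-0.005,0,0,0,0,1],[0,-0.005,0,0,0,0,1],[0,-0.005,0,0,0,0,1],[0,0,0,0,0,0,1],[0,0,0,0,0,0,1]]'
python3 -c "
from h import *
s=telemetry.observe();d=s['position'][:2]-[.5556,.1123];print(d@[-.214,.977],d@[-.977,-.214],s['force'],s['moment'])
im=grab_frame('scene');cv2.imwrite('pics/g3.png',cv2.resize(im[190:350,240:460],None,fx=3.5,fy=3.5,interpolation=2)[:,:,::-1])"
```

```text
clock: 6.7
position: [0.5776, 0.0158, 0.0277]
tool_rot: [3.141, -0.0, 0.215]
force: [0.4, -2.8, -3.5]
grip_width: 0.0152
finger_force: 60.8
clock: 7.2
position: [0.5695, 0.0528, 0.0276]
tool_rot: [3.142, -0.0, 0.215]
force: [1.4, -3.6, -2.2]
grip_width: 0.0154
finger_force: 61.1
clock: 7.7
position: [0.5661, 0.0674, 0.0274]
tool_rot: [-3.141, 0.0, 0.215]
force: [0.5, -0.7, -4.5]
grip_width: 0.0153
finger_force: 60.8
-0.04607401366196318 -0.0006275813765895359 [ 0.45791841 -0.68154747 -4.5344377 ] [ 0.00940989 -0.04574849  0.0293101 ]
```

View pics/g3.png

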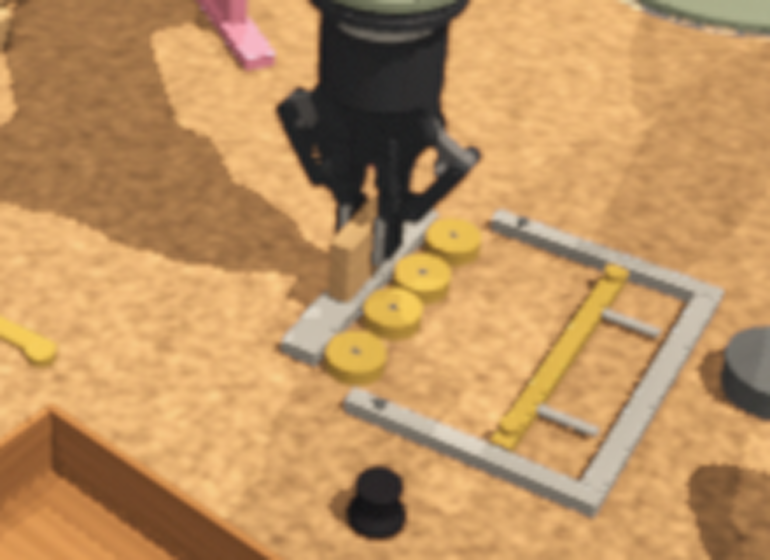

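```bash
python3 -c "
from h import *
o=np.array([.5556,.1123]);ex=np.array([-.214,.977]);ey=np.array([-.977,-.214])
f=lambda p,z=.012: w('scene',(p[0]/3.5+240,p[1]/3.5+190),z)[:2]
for p in((455,234),(422,271),(393,307),(356,350),(520,223),(379,405),(425,213),(318,352)):
  v=f(p,.0135 if p[0] in(318,425) else .012);print(p,(v-o)@ex,(v-o)@ey)
"
```

```text
(455, 234) -0.01584906293424579 0.06457773806464266
(422, 271) -0.016845616714067455 0.019075179231792198
(393, 307) -0.016145897533567415 -0.021710972436018112
(356, 350) -0.016547236440484527 -0.06836620198535635
(520, 223) 0.015136158503683762 0.09840372827888401
(379, 405) 0.017049257031490565 -0.10221770273194482
(425, 213) -0.04172220923713618 0.07224036623597167
(318, 352) -0.03402510261548014 -0.08356553307165997
```

```bash
python3 -m inch '[[0,-0.005,0,0,0,0,1],[0,-0.006,0,0,0,0,1],[0,-0.006,0,0,0,0,1],[0,-0.006,0,0,0,0,1],[0,-0.006,0,0,0,0,1]]';python3 -m inch '[[0,-0.006,0,0,0,0,1],[0,-0.006,0,0,0,0,1],[0,-0.006,0,0,0,0,1],[0,-0.006,0,0,0,0,1],[0,-0.005,0,0,0,0,1]]';python3 -m inch '[[0,-0.004,0,0,0,0,1],[0,-0.003,0,0,0,0,1],[0,-0.002,0,0,0,0,1],[0,-0.002,0,0,0,0,1],[0,-0.001,0,0,0,0,1]]'
cat > st.py <<'E'
from h import *
s=telemetry.observe();d=s['position'][:2]-[.5556,.1123];F=s['force']
print('x %.4f y %.4f z %.4f yaw %.4f  Fx %.2f Fy %.2f Fz %.2f'%(d@[-.214,.977],d@[-.977,-.214],s['position'][2],s['tool_rot'][2],F[:2]@[-.214,.977],F[:2]@[-.977,-.214],F[2]),np.round(s['moment'],3))
E
python3 st.py
```

```text
clock: 8.25
position: [0.5599, 0.0959, 0.0275]
tool_rot: [-3.141, 0.0, 0.215]
force: [0.1, -1.1, -5.7]
grip_width: 0.0156
finger_force: 60.6
clock: 8.75
position: [0.5539, 0.1241, 0.0276]
tool_rot: [-3.142, -0.0, 0.215]
force: [1.0, -2.6, -5.2]
grip_width: 0.0148
finger_force: 60.6
clock: 9.25
position: [0.5514, 0.1353, 0.0276]
tool_rot: [3.142, -0.0, 0.215]
force: [0.4, -2.0, -4.5]
grip_width: 0.015
finger_force: 60.7
x 0.0234 y -0.0008 z 0.0276 yaw 0.2146  Fx -1.99 Fy 0.05 Fz -4.52 [-0.619 -0.152  0.003]
```

```bash
python3 -m inch '[[0,-0.001,0,0,0,0,1],[0,-0.001,0,0,0,0,1],[0,-0.001,0,0,0,0,1],[0,-0.001,0,0,0,0,1],[0,-0.001,0,0,0,0,1]]' >/dev/null; python3 st.py;python3 -m inch '[[0,-0.001,0,0,0,0,1],[0,-0.001,0,0,0,0,1],[0,-0.001,0,0,0,0,1]]'>/dev/null; python3 st.py;python3 -m inch '[[0,-0.0005,0,0,0,0,1],[0,-0.0005,0,0,0,0,1]]'>/dev/null; python3 st.py;python3 -m inch '[[0,-0.0005,0,0,0,0,1],[0,-0.0005,0,0,0,0,1]]'>/dev/null; python3 st.py
```

```text
x 0.0284 y -0.0009 z 0.0276 yaw 0.2147  Fx -2.70 Fy 0.64 Fz -4.16 [-0.624 -0.131  0.012]
x 0.0314 y -0.0009 z 0.0276 yaw 0.2148  Fx -2.28 Fy 0.50 Fz -4.21 [-0.744 -0.172  0.03 ]
x 0.0323 y -0.0008 z 0.0276 yaw 0.2147  Fx -3.31 Fy 0.79 Fz -3.90 [-0.66  -0.126 -0.029]
x 0.0333 y -0.0008 z 0.0276 yaw 0.2147  Fx -2.68 Fy 0.19 Fz -4.50 [-0.692 -0.105 -0.009]
```

```bash
echo "import sys;sys.exit(abs(F[:2]@[-.214,.977])>5)" >> st.py
python3 -m inch '[[0,-0.0005,0,0,0,0,1]]' >/dev/null; python3 st.py && python3 -m inch '[[0,-0.0005,0,0,0,0,1]]' >/dev/null; python3 st.py && python3 -m inch '[[0,-0.0005,0,0,0,0,1]]' >/dev/null; python3 st.py && python3 -m inch '[[0,-0.0005,0,0,0,0,1]]' >/dev/null; python3 st.py && python3 -m inch '[[0,-0.0005,0,0,0,0,1]]' >/dev/null; python3 st.py && python3 -m inch '[[0,-0.0005,0,0,0,0,1]]' >/dev/null; python3 st.py && python3 -m inch '[[0,-0.0005,0,0,0,0,1]]' >/dev/null; python3 st.py && python3 -m inch '[[0,-0.0005,0,0,0,0,1]]' >/dev/null; python3 st.py
```

```text
x 0.0338 y -0.0008 z 0.0276 yaw 0.2147  Fx -3.27 Fy -0.39 Fz -4.42 [-0.714 -0.074 -0.035]
x 0.0338 y -0.0008 z 0.0276 yaw 0.2147  Fx -3.27 Fy -0.39 Fz -4.42 [-0.714 -0.074 -0.035]
x 0.0338 y -0.0008 z 0.0276 yaw 0.2147  Fx -3.27 Fy -0.39 Fz -4.42 [-0.714 -0.074 -0.035]
x 0.0338 y -0.0008 z 0.0276 yaw 0.2147  Fx -3.27 Fy -0.39 Fz -4.42 [-0.714 -0.074 -0.035]
x 0.0338 y -0.0008 z 0.0276 yaw 0.2147  Fx -3.27 Fy -0.39 Fz -4.42 [-0.714 -0.074 -0.035]
x 0.0338 y -0.0008 z 0.0276 yaw 0.2147  Fx -3.27 Fy -0.39 Fz -4.42 [-0.714 -0.074 -0.035]
x 0.0338 y -0.0008 z 0.0276 yaw 0.2147  Fx -3.27 Fy -0.39 Fz -4.42 [-0.714 -0.074 -0.035]
x 0.0338 y -0.0008 z 0.0276 yaw 0.2147  Fx -3.27 Fy -0.39 Fz -4.42 [-0.714 -0.074 -0.035]False
False
False
False
False
False
False
False
```

```bash
sed -i '$d' st.py; echo "import sys;sys.exit(int(abs(F[:2]@[-.214,.977])>5.5))" >> st.py
set -e
python3 -m inch '[[0,-0.0005,0,0,0,0,1]]' >/dev/null; python3 st.py
python3 -m inch '[[0,-0.0005,0,0,0,0,1]]' >/dev/null; python3 st.py
python3 -m inch '[[0,-0.0005,0,0,0,0,1]]' >/dev/null; python3 st.py
python3 -m inch '[[0,-0.0005,0,0,0,0,1]]' >/dev/null; python3 st.py
python3 -m inch '[[0,-0.0005,0,0,0,0,1]]' >/dev/null; python3 st.py
python3 -m inch '[[0,-0.0005,0,0,0,0,1]]' >/dev/null; python3 st.py
python3 -m inch '[[0,-0.0005,0,0,0,0,1]]' >/dev/null; python3 st.py
python3 -m inch '[[0,-0.0005,0,0,0,0,1]]' >/dev/null; python3 st.py
python3 -m inch '[[0,-0.0005,0,0,0,0,1]]' >/dev/null; python3 st.py
python3 -m inch '[[0,-0.0005,0,0,0,0,1]]' >/dev/null; python3 st.py
python3 -m inch '[[0,-0.0005,0,0,0,0,1]]' >/dev/null; python3 st.py
python3 -m inch '[[0,-0.0005,0,0,0,0,1]]' >/dev/null; python3 st.py
```

```text
x 0.0344 y -0.0008 z 0.0276 yaw 0.2147  Fx -1.73 Fy 0.29 Fz -3.73 [-0.738 -0.11   0.03 ]
x 0.0349 y -0.0008 z 0.0276 yaw 0.2148  Fx -3.30 Fy -0.07 Fz -3.96 [-0.838 -0.21   0.102]
x 0.0351 y -0.0008 z 0.0276 yaw 0.2147  Fx -6.28 Fy -0.28 Fz -3.36 [-1.43  -0.367  0.149]
```

```bash

python3 -m inch '[[0,0,0,0,0,-0.004,1]]' >/dev/null; python3 st.py
python3 -m inch '[[0,-0.0003,0,0,0,0,1]]' >/dev/null; python3 st.py
python3 -m inch '[[0,0,0,0,0,0,1]]' >/dev/null; python3 st.py
```

```text
x 0.0351 y -0.0009 z 0.0276 yaw 0.2187  Fx -4.46 Fy 0.89 Fz -4.57 [-1.1   -0.257 -0.04 ]
x 0.0352 y -0.0009 z 0.0276 yaw 0.2186  Fx -7.45 Fy -0.84 Fz -4.05 [-1.622 -0.424  0.025]
x 0.0352 y -0.0009 z 0.0276 yaw 0.2184  Fx -5.25 Fy -1.10 Fz -3.78 [-1.372 -0.344  0.093]
```

```bash

python3 -m inch '[[0,-0.0002,0,0,0,-0.003,1]]' >/dev/null; python3 st.py
python3 -m inch '[[0,-0.0002,0,0,0,0,1]]' >/dev/null; python3 st.py
python3 -m inch '[[0,0,0,0,0,0,1]]' >/dev/null; python3 st.py
python3 -m inch '[[0,0,0,0,0,0,1]]' >/dev/null; python3 st.py
```

```text
x 0.0352 y -0.0008 z 0.0276 yaw 0.2213  Fx -6.67 Fy -0.37 Fz -3.57 [-1.678 -0.461 -0.091]
x 0.0352 y -0.0009 z 0.0276 yaw 0.2211  Fx -8.35 Fy -1.05 Fz -3.23 [-1.954 -0.465 -0.101]
x 0.0353 y -0.0009 z 0.0276 yaw 0.2210  Fx -6.73 Fy -0.87 Fz -3.50 [-1.766 -0.469 -0.116]
x 0.0352 y -0.0009 z 0.0276 yaw 0.2210  Fx -8.32 Fy 0.57 Fz -4.20 [-1.768 -0.471 -0.093]
```

```bash

python3 -m inch '[[0,-0.0003,0,0,0,0.0012,1]]' >/dev/null; python3 st.py
python3 -m inch '[[0,-0.0002,0,0,0,0,1]]' >/dev/null; python3 st.py
python3 -m inch '[[0,0,0,0,0,0,1],[0,0,0,0,0,0,1]]' >/dev/null; python3 st.py
python3 -m inch '[[0,0,0,0,0,0,1],[0,0,0,0,0,0,1]]' >/dev/null; python3 st.py
```

```text
x 0.0353 y -0.0009 z 0.0276 yaw 0.2197  Fx -10.38 Fy -0.83 Fz -3.37 [-2.287 -0.636  0.009]
x 0.0353 y -0.0009 z 0.0276 yaw 0.2196  Fx -9.89 Fy -0.33 Fz -3.86 [-2.436 -0.564 -0.012]
x 0.0353 y -0.0008 z 0.0276 yaw 0.2196  Fx -9.37 Fy -0.41 Fz -2.93 [-2.265 -0.541 -0.067]
x 0.0353 y -0.0009 z 0.0276 yaw 0.2196  Fx -9.73 Fy -1.39 Fz -3.98 [-2.313 -0.549 -0.028]
```

```bash

python3 -m inch '[[0,-0.0003,0,0,0,0,1],[0,0,0,0,0,0,1],[0,0,0,0,0,0,1],[0,0,0,0,0,0,1]]' >/dev/null; python3 st.py
python3 -m inch '[[0,0,0,0,0,0.0006,1],[0,0,0,0,0,0,1],[0,0,0,0,0,0,1],[0,0,0,0,0,0,1]]' >/dev/null; python3 st.py
python3 -m inch '[[0,0,0,0,0,-0.001,1],[0,0,0,0,0,0,1],[0,0,0,0,0,0,1],[0,0,0,0,0,0,1]]' >/dev/null; python3 st.py
python3 -c "
from h import *
im=grab_frame('scene');cv2.imwrite('pics/g4.png',cv2.resize(im[190:350,240:460],None,fx=3.5,fy=3.5,interpolation=2)[:,:,::-1])"
```

```text
x 0.0354 y -0.0009 z 0.0276 yaw 0.2194  Fx -11.04 Fy -1.52 Fz -2.87 [-2.579 -0.679 -0.024]
x 0.0353 y -0.0009 z 0.0276 yaw 0.2188  Fx -11.76 Fy -0.03 Fz -2.59 [-2.553 -0.654 -0.007]
x 0.0354 y -0.0009 z 0.0276 yaw 0.2199  Fx -11.26 Fy 0.11 Fz -3.39 [-2.602 -0.622 -0.039]
```

View pics/g4.png

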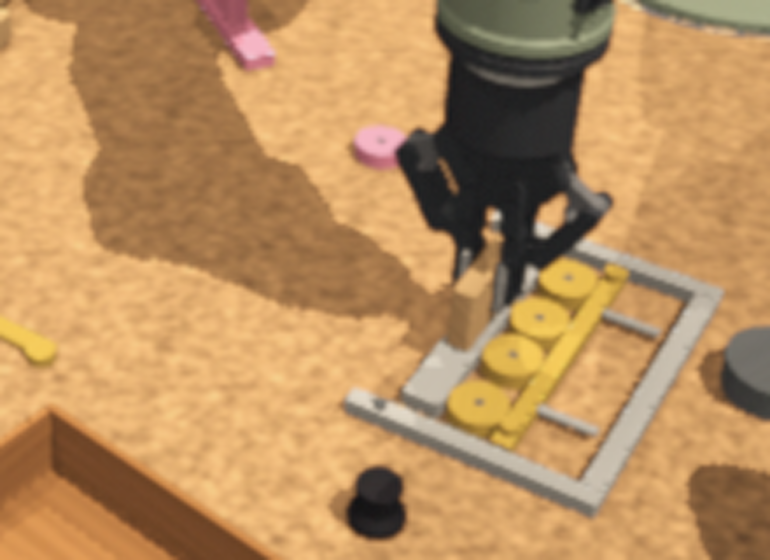

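All four blanks sit against the stop bar (crop (569,277) to (478,402)), with about 11 N on the row and no net moment. I'll withdraw straight back.

```bash

python3 -m inch '[[0,0.001,0,0,0,0,1],[0,0.001,0,0,0,0,1],[0,0.004,0,0,0,0,1],[0,0.008,0,0,0,0,1],[0,0.015,0,0,0,0,1]]' ;python3 -m inch '[[0,0.02,0,0,0,0,1],[0,0.02,0,0,0,0,1],[0,0.02,0,0,0,0,1],[0,0.02,0,0,0,0,1],[0,0.01,0,0,0,0,1]]' >/dev/null;python3 -m inch '[[0,0,0.0008,0,0,0,1],[0,0,0.0005,0,0,0,1],[0,0,0.0004,0,0,0,1],[0,0,0,0,0,0,1]]'>/dev/null; python3 st.py
```

```text
clock: 13.9
position: [0.5549, 0.1204, 0.0276]
tool_rot: [-3.141, -0.0, 0.223]
force: [-0.9, 0.1, -3.5]
grip_width: 0.0149
finger_force: 60.9
x -0.0813 y -0.0015 z 0.0259 yaw 0.2221  Fx 0.84 Fy 1.18 Fz -1.05 [ 0.181  0.265 -0.054]
```

```bash

python3 -m inch '[[0,0,0.0003,0,0,0,0.7],[0,0,0,0,0,0,0.4],[0,0,0,0,0,0,0.2],[0,0,0,0,0,0,0],[0,0,0,0,0,0,0]]' ;python3 -m inch '[[0,0,0,0,0,0,0],[0,0,-0.02,0,0,0,0],[0,0,-0.04,0,0,0,0],[0,0,-0.05,0,0,0,0],[0,0,-0.05,0,0,0,0]]'
python3 -m inch '[[0,0.05,0,0,0,0,0],[0,0.05,0,0,0,0,0],[0,0.05,0,0,0,0,0],[0,0.05,0,0,0,0,0],[0,0,0,0,0,0,0]]' 
python3 -c "
from h import *
im=grab_frame('scene');a=grab_frame('top')
f=lambda i:cv2.resize(i,(400,300),interpolation=2)
cv2.imwrite('pics/g5.png',np.hstack([f(im[190:350,240:453]),f(a[170:330,190:403])])[:,:,::-1])"
```

```text
clock: 15.3
position: [0.5747, 0.0324, 0.0256]
tool_rot: [-3.142, -0.0, 0.221]
force: [0.7, -0.8, -0.5]
grip_width: 0.082
finger_force: 0.0
clock: 15.8
position: [0.5741, 0.0323, 0.1872]
tool_rot: [-3.141, 0.001, 0.221]
force: [1.6, -0.2, -0.2]
grip_width: 0.0857
finger_force: 0.0
clock: 16.3
position: [0.6181, -0.1709, 0.1853]
tool_rot: [3.138, 0.001, 0.213]
force: [-1.7, 1.0, 0.3]
grip_width: 0.0854
finger_force: 0.0
```

View pics/g5.png

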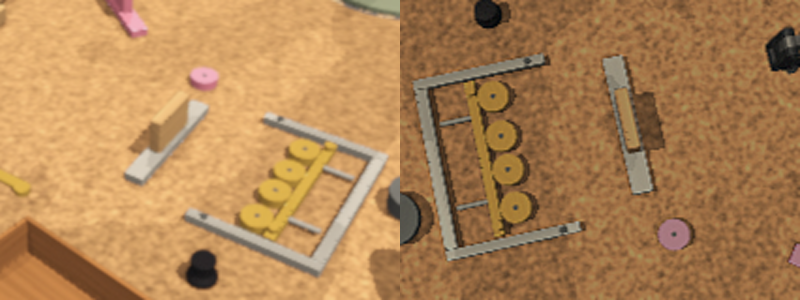

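The four blanks sit on the stop (top half, around (505,150)). The straightedge stands upright and released, clear of the mouth (around (630,125)). Handing in.

```bash
python3 -c "
from workcell import bot
print(bot.job_done())"
```

```text
the job is handed in; nothing more can be done
None
```

I handed the job in at about 16 s, with no verdict returned: the four blanks sit against the stop after a press of about 11 N, and the straightedge stands released about 80 mm in front of the tray's mouth.

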